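# Feed the wood block past the spring stop of the dowelling jig

### The job

Load the dowelling jig: with a fingertip press the steel bar of the spring stop down and hold it there while you push the wooden block along the channel, over the stop and up against the end stop; then let go so that the stop springs fully up behind the block. Only press and push: do not lift the block, and leave the other things on the bench where they are.

Things in the scene. Friction and masses are not known exactly. Their poses are not given: they have to be found in the camera images.
- feed_jig: Wooden feed channel of a shop-made dowelling jig, fixed to the bench, open at one end. Plywood base 250 x 180 mm, 5 mm thick. Its x axis is the feed direction (towards the end stop), z up; origin on the bench top, midway below the spring stop's two dogs. Jig spans x -155..+95, y -90..+90 mm. Points below are given in mm in this frame.
- rail_level (a point): Middle of the open end, at rail height (jig x -155, y 0, z 30). Two rails (y 45..72 on either side, top z 30, x -155..+72) carry the block; between them the channel is open 90 mm wide, with the press bar in its middle. Side walls at y +-72.5 bear aluminium lips (z 69..74, reaching in to y +-64) that keep the block down with 3 mm of play.
- end_stop (a point): Top middle of the end stop's inner face (jig x +72, y 0, z 66): wooden cross-piece with two steel drill bushings that closes the channel.
- spring_stop (a joint): Spring stop, one rigid steel piece (press bar, cross-piece, two dogs) that slides straight down: 0 = up, its rest; 0.014 m = fully down. Spring about 4 N at rest, 7.5 N fully down; it springs back when let go. Pressed beyond about 0.010 its dogs are below the rails and the block can pass. A finger may press anywhere on the bar and slide along it while pressing.
- press_bar (a point): Centre of the press bar's top face at rest (fixed to the jig: x -62.5, y 0, z 25; axes as the jig's). Flat steel bar, 30 mm wide, x -150..+25; its top is at z 25 when up, z 11 when fully down. The block covers part of it without touching; behind the block it is bare.
- stop_dogs (a point): Point midway between the two dogs, at their tops at rest (fixed to the jig: x 0, y 0, z 40). Each dog is 8 mm along x and 10 mm wide (y 28..38 on either side; 56 mm clear between them, so a finger on the bar passes). Up, they stand 10 mm above the rails and bar the block's way.
- block_center (a point): Centre of the loose wooden block: 62 mm along the feed (its x), 140 mm across the channel (its y), 36 mm high, 0.1 to 0.2 kg. It lies on the rails, bottom z 30, top z 66. At the start its front face is 8 to 40 mm short of the middle of the dogs. Against the end stop its centre is at jig x +41, its rear face at +10, 6 mm past the dogs.
- tape: Black tape measure, 44 x 90 x 69 mm, standing beyond the jig's end stop; origin under its centre. Bystander.
- gear: Spare steel gear, 62 mm across, 14 mm thick, lying beside the jig; origin under its centre. Bystander.
- sander: Brown sanding block, 63 x 101 x 32 mm, lying beside the jig; origin under its centre. Bystander.
- lock: Brass padlock, 18 x 42 x 61 mm, standing behind the jig's open end; origin under its centre. Bystander.
- block: The same wooden block; origin at the centre of its underside.
Things that resemble listed ones, but are neither listed nor needed, are in the scene too. Leave any pink look-alike of the block alone.

How it is judged:
By the outcome, as a careful person would: the job done as asked, in the order asked, and still so for the second after the job is handed in, with the robot touching nothing.
It also fails if it takes over 38 s, if anything falls off the work surface, if the arm or the gripper's body presses on something with over 40 N, if the wrist force passes 120 N, or if a joint passes its speed limit or range.

### The arm

A 6-joint arm with a two-finger parallel gripper is mounted at the origin on a cart in front of the work surface, level with it; the furniture and walls round the work are solid. World frame = base frame: x ahead of the robot, y to its left, z up, the work surface at z = 0. Lengths are in mm, angles in degrees, forces in N, time in s.
With the tool pointing down it reaches from about 300 to 850 mm from the base axis. Payload 4.2 kg.
Tool frame: the origin (TCP) lies on the centre line of the jaws, within the pads' length; the fingertips stand 8 mm ahead of it and the grasp point (between the pads) lies 11 mm behind it; z points along the fingers, y is the line along which they close (so a half turn about z gives the same grasp; the last joint's range is limited). The gripper opens to 91 mm and grips with 3 to 60 N. Pads are 32 mm wide; open, the fingers measure 118 mm over their backs; the gripper's body (76 mm by 178 mm) begins 60 mm behind the grasp point.
Start: joints at [74.943, 18.312, 89.639, -0, 72.044, -1.146], TCP at [138.243, 558.15, 221.976] pointing down, gripper open.
Joint ranges: [-177.97, 177.97], [-48.28, 115.42], [12.27, 149.76], [-77.06, 257.06], [2.81, 150.46], [-146.56, 146.56]. Speed limits (degrees/s): [147.25, 147.25, 180, 180, 180, 180].

### API

Orientations are given as [roll, pitch, yaw] about the fixed x, y, z axes, in that order (R = Rz(yaw) Ry(pitch) Rx(roll)).
In Python, from workcell import telemetry, eyes, ticket gives the robot as it stands. The module is installed in compiled form; this text tells all that it offers.
- The arm moves only by the shell command python3 -m crank 'ROWS' [OPENING] [FORCE]. ROWS is JSON, a list of rows, each an object of numbers: "dx", "dy", "dz": the shift along the world's x, y, z normalised to -1 to 1, where 1 is 80 cm; "yaw": the turn about the world's z normalised to -1 to 1, where 1 is 5 degrees. A call has 1 to 10 rows; each row shifts and turns the commanded pose from where the row before left it; what a row does not reach is not made up. A row lasts 1/8 s, in which the tool goes at most 62.5 mm and 10.7 degrees, less where a joint would pass 70% of its speed; a pose out of reach is approached as far as the arm can. A call with a number of a shift or a turn outside -1 to 1 is refused whole. A call with a gripper value outside its range is refused whole. OPENING is the opening, from 0 (shut) to 1 (fully open), set as the call begins (- or left out, the last holds). The fingers move at their own pace and stop on an object; FORCE is the grip in N (left out, the last holds). Time passes only in rows, so rows that do not move let the fingers close. It gives the time, the measured TCP pose, the force, the opening and the grip force at its end, in the units of the state.
- telemetry.state(): the state, without advancing time (a new reading comes with each control period).
- eyes.grab_frame(name): name is "scene" or "top"; returns the picture (400x640x3 uint8, red, green, blue); there is no depth.
- eyes.calibration(name): a dict with "camera_matrix" (3x3 intrinsics, pixels), "world_from_camera" (4x4, takes a point from camera to world coordinates). Camera axes: x right, y down, z forward; pixel columns grow to the right and rows downward; lengths in mm; the calibration is good to about 2 mm. A picture is of the moment at which its call begins. calibration takes no time and is no camera call.
- ticket.job_done(): hands the job in; it is judged then, once.
The state is a dict: "time_s": time; "qpos": joint angles; "qvel": joint speeds; "effort": joint torques, N m; "ee_pos": TCP position; "ee_rot": TCP orientation; "force": force on the tool from outside, world axes, zero at the start; "torque": the same for the moment, N m; "gripper_width": finger opening in mm; "gripper_force": force on a finger pad.
Only numpy, scipy, OpenCV 4.12 (cv2) and the standard library are available. Lean on these libraries where they do the work, as an engineer would, in place of code of your own. Each camera call takes 0.05 s, during which the arm holds its last target. There are 200 camera calls.

## Working session

There is one attempt and no reset: what is moved stays moved. The work goes in short steps, Python scripts to look and compute and a shell command to move; the robot and the scene stay as the last step left them, time stands still between calls to the robot, and variables do not carry over. Pictures are saved under pics/ and viewed, at most 10 in all, crops included, and the job is handed in when it is done.

```bash
mkdir -p pics
python3 - <<'E'
from workcell import telemetry, eyes
import cv2
for n in("scene","top"):
    cv2.imwrite(f"pics/{n}0.png",eyes.grab_frame(n)[...,::-1])
    c=eyes.calibration(n);print(c)
print(telemetry.state())
E
```

```text
{'camera_matrix': array([[438.41749511,   0.        , 318.09294892],
       [  0.        , 438.41749511, 203.70035362],
       [  0.        ,   0.        ,   1.        ]]), 'world_from_camera': array([[ 8.92356526e-01, -2.62057665e-01,  3.67458312e-01,
         3.29952592e+01],
       [-4.51277607e-01, -5.05526141e-01,  7.35385506e-01,
        -9.77647533e+02],
       [-6.95362609e-03, -8.22051763e-01, -5.69370307e-01,
         8.98805990e+02],
       [ 0.00000000e+00,  0.00000000e+00,  0.00000000e+00,
         1.00000000e+00]])}
{'camera_matrix': array([[472.48923037,   0.        , 312.84444738],
       [  0.        , 472.48923037, 207.82309805],
       [  0.        ,   0.        ,   1.        ]]), 'world_from_camera': array([[ 1.18915093e-02, -9.94747350e-01,  1.01667601e-01,
         4.37118854e+02],
       [-9.99682194e-01, -9.56672870e-03,  2.33235765e-02,
         4.10558763e+01],
       [-2.22284396e-02, -1.01912643e-01, -9.94544976e-01,
         1.31647697e+03],
       [ 0.00000000e+00,  0.00000000e+00,  0.00000000e+00,
         1.00000000e+00]])}
{'time_s': 0.1, 'qpos': array([ 7.49405945e+01,  1.83461736e+01,  8.96994030e+01, -4.37743110e-04,
        7.20412572e+01, -1.14663134e+00]), 'qvel': array([ 0.06435611, -0.11390794,  0.00264389,  0.07675741,  0.07438378,
        0.04108019]), 'effort': array([-3.44406556e-05, -4.13332415e+01, -2.32511115e+01,  7.28493906e-02,
        4.21574665e-02, -4.37191215e-05]), 'ee_pos': array([138.15329124, 557.71720245, 221.22250099]), 'ee_rot': array([-1.79913175e+02, -1.32151741e-03,  1.66087360e+02]), 'force': array([-0.02109307,  0.64955975, -0.49745456]), 'torque': array([0.02708057, 0.01563098, 0.00608765]), 'gripper_force': 0.0, 'gripper_width': 91.13609650843263}
```

View pics/top0.png

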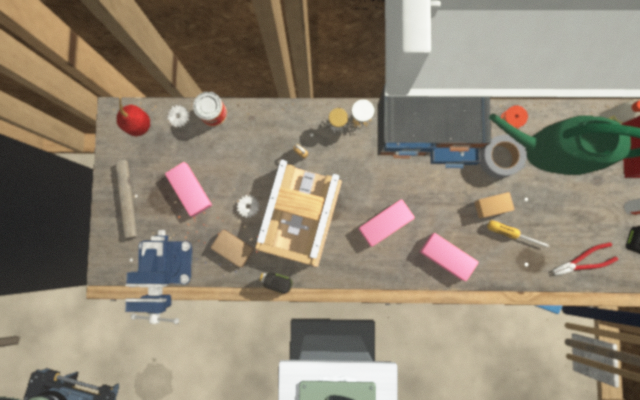

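View pics/scene0.png

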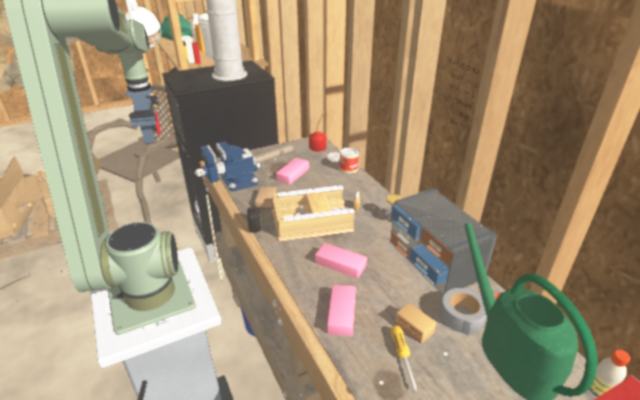

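The open end is at the top of the top image (padlock at ~301,152). The end stop is at the bottom, near the tape at ~277,283, so the feed runs towards the robot. I'll zoom in on the jig.

Run:
```python
import cv2
a=cv2.imread("pics/top0.png")[140:300,220:380]
cv2.imwrite("pics/topz.png",cv2.resize(a,(600,600),interpolation=cv2.INTER_CUBIC))
a=cv2.imread("pics/scene0.png")[170:250,240:370]
cv2.imwrite("pics/scz.png",cv2.resize(a,(780,480),interpolation=cv2.INTER_CUBIC))
```

```text
(no output)
```

View pics/topz.png

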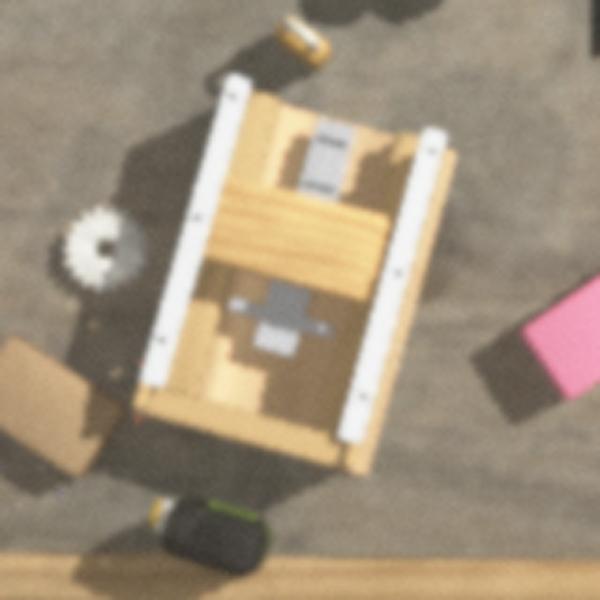

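View pics/scz.png

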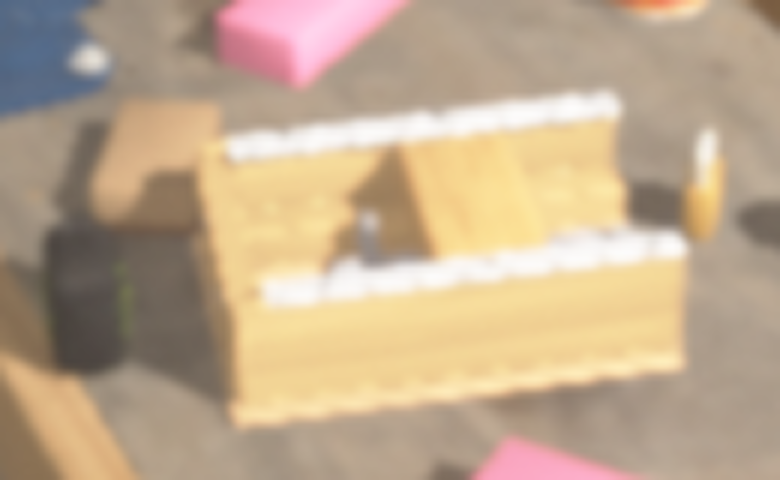

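```bash
cat > h.py <<'E'
import numpy as np, cv2
from workcell import eyes
C={n:eyes.calibration(n) for n in("top","scene")}
def proj(n,P):
    M=np.linalg.inv(C[n]["world_from_camera"]);K=C[n]["camera_matrix"]
    q=(M[:3,:3]@np.atleast_2d(P).T+M[:3,3:]).T@K.T
    return q[:,:2]/q[:,2:]
def ray(n,uv,z):
    T=C[n]["world_from_camera"];K=C[n]["camera_matrix"]
    d=T[:3,:3]@np.linalg.solve(K,[*uv,1]);return T[:3,3]+d*(z-T[2,3])/d[2]
def jw(p,P):
    c,s=np.cos(p[2]),np.sin(p[2]);P=np.atleast_2d(P).astype(float)
    return np.c_[p[0]+c*P[:,0]-s*P[:,1],p[1]+s*P[:,0]+c*P[:,1],P[:,2]]
E
python3 - <<'E'
from h import *
from scipy.optimize import least_squares
t=lambda a:np.array(a)/3.75+[220-.37,140-.37]
s=lambda a:np.array(a)/6+[240-.4,170-.4]
T=t([(238,75),(152,387),(436,129),(352,442),(240,303),(323,328)])
S=s([(230,150),(620,103),(262,292),(687,243)])
def f(p,sep=False):
    a=p[3]
    mt=[(-155,-a,74),(72,-a,74),(-155,a,74),(72,a,74),(0,-33,40),(0,33,40)]
    ms=[(72,-a,74),(-155,-a,74),(72,a,74),(-155,a,74)]
    rt=proj("top",jw(p,mt))-T; rs=proj("scene",jw(p,ms))-S
    return (rt,rs) if sep else np.r_[rt.ravel(),.5*rs.ravel()]
r=least_squares(f,[420,90,np.radians(165),72],loss="soft_l1")
p=r.x;print(p[:2],np.degrees(p[2]),p[3]);print(*f(p,True),sep="\n")
np.save("jig.npy",p)
c,s_=np.cos(p[2]),np.sin(p[2])
for nm,pts in(("rear",[(228,180),(309,197),(390,215)]),("front",[(205,257),(285,277),(365,298)])):
    for q in t(pts):
        w=ray("top",q,66)[:2]-p[:2];print(nm,(c*w[0]+s_*w[1]).round(1),(-s_*w[0]+c*w[1]).round(1))
im=cv2.imread("pics/top0.png");im=cv2.resize(im[140:300,220:380],(600,600),interpolation=cv2.INTER_CUBIC)
def dr(P,col):
    u=(proj("top",jw(p,P))-[220,140]+.5)*3.75;cv2.polylines(im,[u.astype(int)],True,col,1)
box=lambda a,b,c,d,z:[(a,c,z),(b,c,z),(b,d,z),(a,d,z)]
dr(box(-150,25,-15,15,25),(255,0,0));dr(box(-4,4,28,38,40),(0,0,255));dr(box(-4,4,-38,-28,40),(0,0,255))
dr(box(-155,95,-90,90,0),(0,255,0));dr(box(-155,72,-64,64,74),(255,0,255));dr([(72,-64,66),(72,64,66)],(255,255,0))
cv2.imwrite("pics/fit.png",im)
E
```

```text
[523.03628638 119.2521821 ] 165.3986771572507 72.89019747355272
[[ 0.22680602  0.5835623 ]
 [-0.07482845 -0.57428735]
 [ 0.10430425  0.16507685]
 [ 0.0321368  -0.55554925]
 [-0.49929932  0.40437529]
 [ 0.81669467  0.11253106]]
[[-0.03791616 -1.48655051]
 [-0.9282532  -1.53338646]
 [ 0.99510856 -0.43427805]
 [-0.62309262 -1.46720523]]
rear -82.6 -61.4
rear -85.9 -2.3
rear -88.5 56.8
front -25.1 -62.2
front -26.3 -3.5
front -26.7 55.2
```

View pics/fit.png

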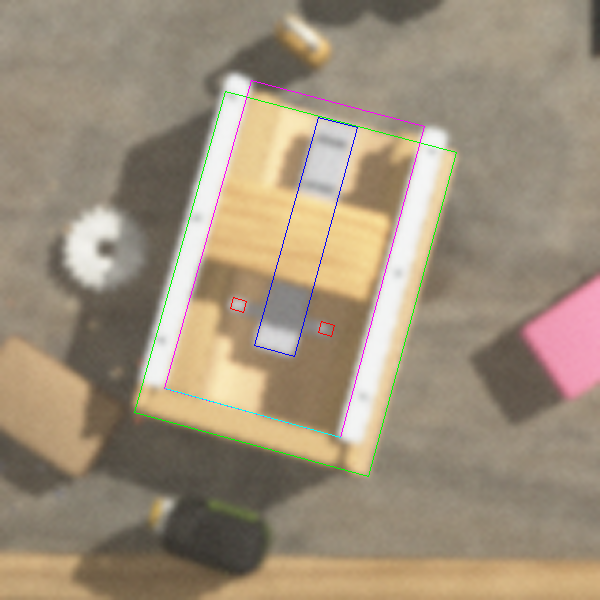

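The projected jig model fits the image well. The block's rear face is at jig x ≈ -87 and its front at ≈ -25. I'll close the gripper and move above the bar at jig x = -125, which is world (644, 88).

```bash
python3 -m crank '[{"dz":0.05,"dx":0.02,"dy":-0.02,"yaw":-0.14},{"dz":0.05,"dx":0.046,"dy":-0.043},{"dx":0.046,"dy":-0.043},{"dx":0.046,"dy":-0.043},{"dx":0.046,"dy":-0.043},{"dx":0.046,"dy":-0.043},{"dx":0.046,"dy":-0.043},{"dx":0.046,"dy":-0.043},{"dx":0.046,"dy":-0.043},{"dx":0.046,"dy":-0.043}]' 0 20
```

```text
validation failed for argument at $[1]...
```

```bash
python3 -m crank '[{"dz":0.05,"dx":0.02,"dy":-0.02,"yaw":-0.14},{"dz":0.04,"dx":0.04,"dy":-0.04},{"dx":0.046,"dy":-0.043},{"dx":0.046,"dy":-0.043},{"dx":0.046,"dy":-0.043},{"dx":0.046,"dy":-0.043},{"dx":0.046,"dy":-0.043},{"dx":0.046,"dy":-0.043},{"dx":0.046,"dy":-0.043},{"dx":0.046,"dy":-0.043}]' 0.0 20
```

```text
validation failed for argument at $[1]...
```

Row 0 has all four keys and row 1 doesn't, so every key is probably required.

```bash
python3 -m crank '[{"dz":0.05,"dx":0.02,"dy":-0.02,"yaw":-0.14},{"dz":0.04,"dx":0.04,"dy":-0.04,"yaw":0},{"dx":0.046,"dy":-0.043,"dz":0,"yaw":0},{"dx":0.046,"dy":-0.043,"dz":0,"yaw":0},{"dx":0.046,"dy":-0.043,"dz":0,"yaw":0},{"dx":0.046,"dy":-0.043,"dz":0,"yaw":0},{"dx":0.046,"dy":-0.043,"dz":0,"yaw":0},{"dx":0.046,"dy":-0.043,"dz":0,"yaw":0},{"dx":0.046,"dy":-0.043,"dz":0,"yaw":0},{"dx":0.046,"dy":-0.043,"dz":0,"yaw":0}]' 0 20
```

```text
time_s: 1.35
ee_pos: [481.5, 233.6, 293.6]
ee_rot: [-180.0, -0.0, 165.4]
force: [0.2, 0.4, 0.9]
gripper_width: 0.2
gripper_force: 0.0
```

```bash
python3 -m crank '[{"dx":0.05,"dy":-0.045,"dz":0,"yaw":0},{"dx":0.05,"dy":-0.045,"dz":0,"yaw":0},{"dx":0.05,"dy":-0.045,"dz":0,"yaw":0},{"dx":0.05,"dy":-0.045,"dz":-0.02,"yaw":0},{"dx":0.003,"dy":-0.002,"dz":-0.06,"yaw":0},{"dx":0,"dy":0,"dz":-0.06,"yaw":0},{"dx":0,"dy":0,"dz":-0.06,"yaw":0},{"dx":0,"dy":0,"dz":-0.04,"yaw":0},{"dx":0,"dy":0,"dz":0,"yaw":0},{"dx":0,"dy":0,"dz":0,"yaw":0}]'
python3 - <<'E'
from h import *
cv2.imwrite("pics/top1.png",cv2.resize(eyes.grab_frame("top")[140:300,220:380,::-1],(600,600),interpolation=cv2.INTER_CUBIC))
cv2.imwrite("pics/sc1.png",cv2.resize(eyes.grab_frame("scene")[150:250,240:370,::-1],(780,600),interpolation=cv2.INTER_CUBIC))
p=np.load("jig.npy")
from workcell import telemetry
s=telemetry.state();w=s["ee_pos"][:2]-p[:2];c,q=np.cos(p[2]),np.sin(p[2]);print(s["ee_pos"],c*w[0]+q*w[1],-q*w[0]+c*w[1])
E
```

```text
time_s: 2.6
ee_pos: [644.0, 89.5, 103.2]
ee_rot: [180.0, 0.1, 165.4]
force: [0.0, 0.3, 0.1]
gripper_width: 0.6
gripper_force: 0.0
[644.32136404  89.52944737 104.05604075] -124.86083075413543 -1.8121714997030622
```

View pics/sc1.png

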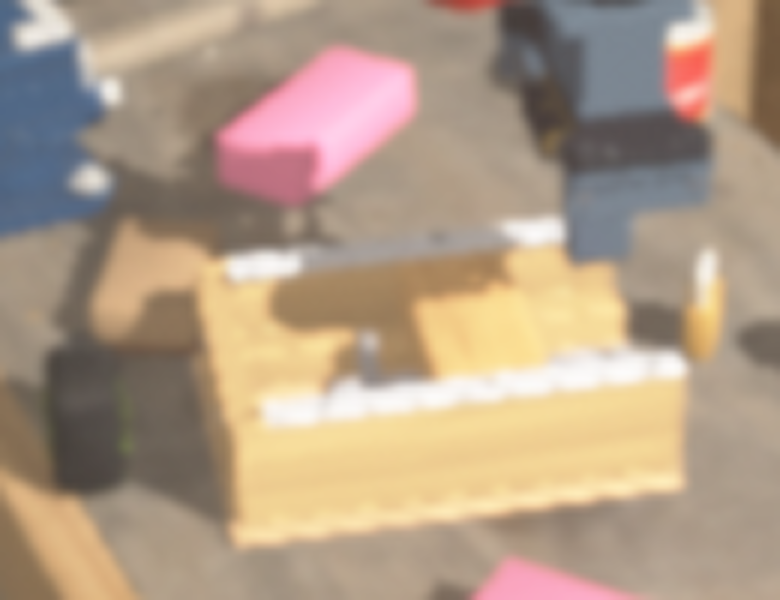

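The closed fingers stand over the bare bar at the open end (crop px ~600,250), behind the block. Now I'll lower and press.

```bash
python3 -m crank '[{"dx":-0.0006,"dy":-0.0022,"dz":-0.03,"yaw":0},{"dx":0,"dy":0,"dz":-0.03,"yaw":0},{"dx":0,"dy":0,"dz":-0.015,"yaw":0},{"dx":0,"dy":0,"dz":-0.007,"yaw":0},{"dx":0,"dy":0,"dz":-0.007,"yaw":0},{"dx":0,"dy":0,"dz":-0.007,"yaw":0},{"dx":0,"dy":0,"dz":-0.006,"yaw":0},{"dx":0,"dy":0,"dz":0,"yaw":0},{"dx":0,"dy":0,"dz":0,"yaw":0}]'
```

```text
time_s: 3.82
ee_pos: [643.4, 87.7, 22.0]
ee_rot: [179.9, 0.1, 165.4]
force: [-1.3, -0.0, 6.2]
gripper_width: 0.8
gripper_force: 3.4
```

```bash
python3 -m crank '[{"dx":0,"dy":0,"dz":-0.0025,"yaw":0},{"dx":0,"dy":0,"dz":0,"yaw":0},{"dx":-0.0097,"dy":0.0025,"dz":0,"yaw":0},{"dx":-0.0097,"dy":0.0025,"dz":0,"yaw":0},{"dx":-0.0049,"dy":0.0013,"dz":0,"yaw":0},{"dx":-0.0049,"dy":0.0013,"dz":0,"yaw":0},{"dx":-0.0049,"dy":0.0013,"dz":0,"yaw":0},{"dx":-0.0049,"dy":0.0013,"dz":0,"yaw":0},{"dx":-0.0049,"dy":0.0013,"dz":0,"yaw":0},{"dx":0,"dy":0,"dz":0,"yaw":0}]'
```

```text
time_s: 5.08
ee_pos: [612.5, 97.1, 21.5]
ee_rot: [179.8, 0.7, 165.4]
force: [4.7, -1.2, 7.4]
gripper_width: 0.7
gripper_force: 3.5
```

Run:
```python
from h import *
from workcell import telemetry
a=cv2.resize(eyes.grab_frame("top")[170:270,240:360,::-1],(600,500),interpolation=cv2.INTER_CUBIC)
cv2.imwrite("pics/t2.png",a)
cv2.imwrite("pics/s2.png",cv2.resize(eyes.grab_frame("scene")[170:250,240:370,::-1],(780,480),interpolation=cv2.INTER_CUBIC))
print(telemetry.state()["ee_pos"],telemetry.state()["force"])
```

```text
[612.5031767   97.03144592  21.43904494] [ 3.74348002 -1.03759726  6.71877071]
```

View pics/s2.png

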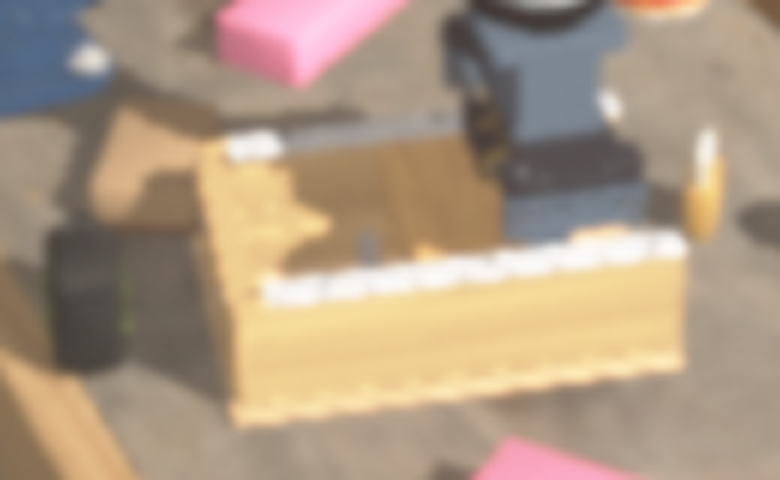

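The visible dog has dropped from crop row ~212 to ~232, so the stop is down. I'll press slightly deeper and keep pushing.

```bash
python3 -m crank '[{"dx":0,"dy":0,"dz":-0.002,"yaw":0},{"dx":-0.006,"dy":0.0016,"dz":0,"yaw":0},{"dx":-0.006,"dy":0.0016,"dz":0,"yaw":0},{"dx":-0.006,"dy":0.0016,"dz":0,"yaw":0},{"dx":-0.006,"dy":0.0016,"dz":0,"yaw":0},{"dx":-0.006,"dy":0.0016,"dz":0,"yaw":0},{"dx":-0.006,"dy":0.0016,"dz":0,"yaw":0},{"dx":-0.006,"dy":0.0016,"dz":0,"yaw":0},{"dx":-0.006,"dy":0.0016,"dz":0,"yaw":0},{"dx":-0.006,"dy":0.0016,"dz":0,"yaw":0}]'
```

```text
time_s: 6.42
ee_pos: [570.2, 108.7, 19.9]
ee_rot: [179.7, 0.8, 165.4]
force: [6.1, -1.3, 7.2]
gripper_width: 0.5
gripper_force: 4.1
```

```bash
python3 -m crank '[{"dx":-0.006,"dy":0.0016,"dz":0,"yaw":0},{"dx":-0.006,"dy":0.0016,"dz":0,"yaw":0},{"dx":-0.006,"dy":0.0016,"dz":0,"yaw":0},{"dx":-0.006,"dy":0.0016,"dz":0,"yaw":0},{"dx":-0.006,"dy":0.0016,"dz":0,"yaw":0},{"dx":-0.006,"dy":0.0016,"dz":0,"yaw":0},{"dx":-0.006,"dy":0.0016,"dz":0,"yaw":0},{"dx":0,"dy":0,"dz":0,"yaw":0}]'
```

```text
time_s: 7.42
ee_pos: [535.9, 118.0, 19.7]
ee_rot: [179.7, 0.7, 165.4]
force: [5.1, 0.3, 7.3]
gripper_width: 0.5
gripper_force: 3.7
```

```bash
python3 -m crank '[{"dx":-0.004,"dy":0.001,"dz":0,"yaw":0},{"dx":-0.004,"dy":0.001,"dz":0,"yaw":0},{"dx":0,"dy":0,"dz":0,"yaw":0}]'; python3 -m crank '[{"dx":-0.003,"dy":0.0008,"dz":0,"yaw":0},{"dx":0,"dy":0,"dz":0,"yaw":0}]'
```

```text
time_s: 7.8
ee_pos: [530.0, 119.5, 19.7]
ee_rot: [179.7, 0.7, 165.4]
force: [5.7, -0.7, 7.6]
gripper_width: 0.5
gripper_force: 4.0
time_s: 8.05
ee_pos: [530.0, 119.5, 20.1]
ee_rot: [179.7, 1.0, 165.4]
force: [12.0, -5.7, 6.0]
gripper_width: 0.4
gripper_force: 10.9
```

```bash
python3 -m crank '[{"dx":-0.003,"dy":0.0008,"dz":0,"yaw":0},{"dx":0,"dy":0,"dz":0,"yaw":0}]'
```

```text
time_s: 8.3
ee_pos: [530.2, 119.6, 20.7]
ee_rot: [179.6, 1.3, 165.5]
force: [16.3, -8.7, 5.2]
gripper_width: 0.5
gripper_force: 14.6
```

The block has stalled at the end stop, with the finger front at about +9.3 mm against an expected +10. I'll back off a little while still pressing, then lift.

```bash
python3 -m crank '[{"dx":0.006,"dy":-0.0016,"dz":0,"yaw":0},{"dx":0.006,"dy":-0.0016,"dz":0,"yaw":0},{"dx":0.004,"dy":-0.001,"dz":0,"yaw":0},{"dx":0,"dy":0,"dz":0,"yaw":0}]'
```

```text
time_s: 8.8
ee_pos: [530.5, 119.2, 19.2]
ee_rot: [179.8, -0.2, 165.2]
force: [-9.0, 8.9, 19.0]
gripper_width: 0.6
gripper_force: 9.6
```

```bash
python3 -m crank '[{"dx":0,"dy":0,"dz":0.002,"yaw":0},{"dx":0,"dy":0,"dz":0,"yaw":0}]'; python3 -m crank '[{"dx":0,"dy":0,"dz":0.001,"yaw":0},{"dx":0,"dy":0,"dz":0,"yaw":0}]'
```

```text
time_s: 9.05
ee_pos: [531.8, 118.1, 19.7]
ee_rot: [179.9, -0.0, 165.3]
force: [-3.9, 4.2, 8.0]
gripper_width: 0.5
gripper_force: 3.7
time_s: 9.3
ee_pos: [531.8, 118.0, 20.4]
ee_rot: [179.9, -0.0, 165.3]
force: [-4.1, 4.9, 6.7]
gripper_width: 0.4
gripper_force: 3.6
```

```bash
python3 -m crank '[{"dx":0.005,"dy":-0.0013,"dz":0,"yaw":0},{"dx":0,"dy":0,"dz":0,"yaw":0}]'; python3 -m crank '[{"dx":0,"dy":0,"dz":0.006,"yaw":0},{"dx":0,"dy":0,"dz":0.006,"yaw":0},{"dx":0,"dy":0,"dz":0.01,"yaw":0},{"dx":0,"dy":0,"dz":0.02,"yaw":0},{"dx":0,"dy":0,"dz":0.05,"yaw":0},{"dx":0,"dy":0,"dz":0.06,"yaw":0},{"dx":0,"dy":0,"dz":0.06,"yaw":0},{"dx":0,"dy":0,"dz":0.05,"yaw":0}]'; python3 -m crank '[{"dx":-0.03,"dy":0.06,"dz":0,"yaw":0},{"dx":-0.03,"dy":0.06,"dz":0,"yaw":0},{"dx":-0.03,"dy":0.06,"dz":0,"yaw":0},{"dx":-0.03,"dy":0.06,"dz":0,"yaw":0},{"dx":-0.03,"dy":0.06,"dz":0,"yaw":0},{"dx":0,"dy":0.05,"dz":0,"yaw":0},{"dx":0,"dy":0,"dz":0,"yaw":0}]'
python3 - <<'E'
from h import *
im=eyes.grab_frame("top")[140:300,220:380,::-1]
im=cv2.resize(im,(600,600),interpolation=cv2.INTER_CUBIC)
cv2.imwrite("pics/t3.png",im)
s=cv2.resize(eyes.grab_frame("scene")[150:250,240:370,::-1],(780,600),interpolation=cv2.INTER_CUBIC)
cv2.imwrite("pics/s3.png",s)
E
```

```text
time_s: 9.55
ee_pos: [535.5, 116.3, 20.1]
ee_rot: [180.0, -0.1, 165.4]
force: [-3.6, 1.3, 7.0]
gripper_width: 0.5
gripper_force: 3.7
time_s: 10.55
ee_pos: [536.8, 115.6, 231.9]
ee_rot: [179.9, 0.2, 165.4]
force: [0.3, 0.7, -0.0]
gripper_width: 0.4
gripper_force: 0.0
time_s: 11.42
ee_pos: [416.0, 398.1, 229.3]
ee_rot: [179.9, 0.0, 165.6]
force: [-0.5, -0.3, -0.3]
gripper_width: -0.2
gripper_force: 0.0
```

View pics/t3.png

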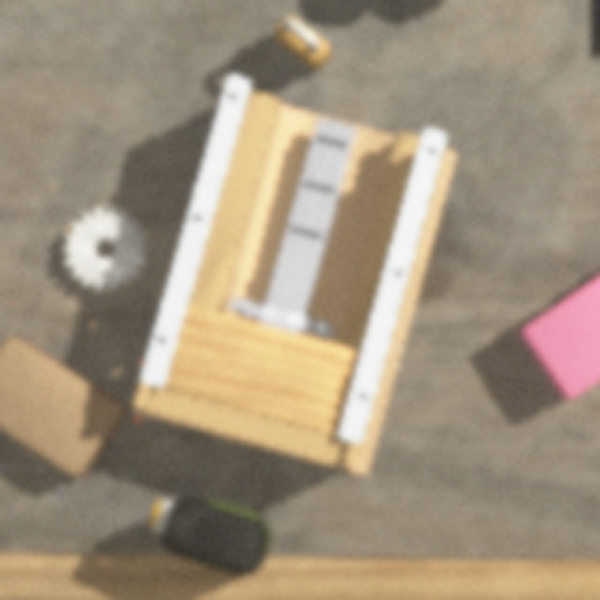

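View pics/s3.png

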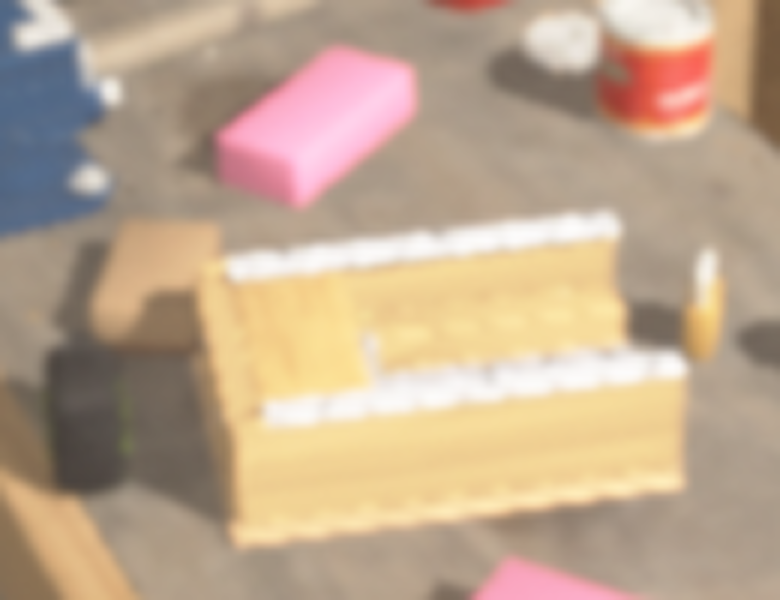

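The block is flush with the end stop, its rear edge at ~(195–355, 310–350) in the top crop. The dogs are up behind it at (238,303) and (325,327), the same positions as at rest. The bystanders haven't moved.

```bash
python3 -c "
from workcell import ticket
print(ticket.job_done())"
```

```text
the job is handed in; nothing more can be done
None
```

The block is against the end stop with the spring stop up behind it, the other things on the bench are where they were, and I handed the job in at about 11.5 s; no verdict was returned.

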